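# Mount the spindle and spool on the bead-counter spool holder

### The job

Take the plain steel spindle out of the wooden rack, feel for the blind hole in the brass collar of the grey spool holder and press the spindle straight down until it is fully home. Then slip the empty red spool over the standing spindle so that it rests flat on the collar, and let go. Never push down on the holder with more than 20 N, and leave the other rods, the grey spool and the pliers where they are.

Things in the scene. Friction and masses are not known exactly. Their poses are not given: they have to be found in the camera images.
- spindle: plain steel rod, 12 mm in diameter and 90 mm long, 80 g, flat at both ends, standing upright in one of the rack's three holes (any of them); origin at the centre of its lower end, z up along the rod
- rack: light wooden block 60 x 200 x 35 mm (x, y, z) fixed to the counter, origin at the centre of its underside. Three holes 14 mm wide and 25 mm deep in a row along its y axis, 65 mm apart (the middle one at its centre); rods stand 10 mm above its underside, so the spindle's top is 100 mm above the counter
- holder: spool holder fixed to the counter: round grey foot 110 mm across, 18 mm high; on it a black rubber cushion 36 mm across and on that a brass collar 48 mm across with a flat top 62 mm above the counter. Origin: centre of the foot's underside
- seat (a point): point on the axis of the holder's foot, level with the collar's top. The collar sits out of true: it and the blind hole in its middle lie up to 5 mm to one side of this point, in a direction the poses do not tell. Hole: vertical, 13.5 mm wide, 22 mm deep (floor 40 mm above the counter), sharp edges, no chamfer
- spool: empty red plastic spool standing upright on the counter, 50 g, 45 mm high, two flanges 56 mm across and 6 mm thick (at the bottom and at the top), core 32 mm across, straight bore 20 mm wide right through; origin at the centre of its underside, z up
- brass_rod: bystander: brass rod with a ball top, 12 mm wide, 72 mm long, standing in the rack; origin at its lower end
- punch: bystander: dark steel punch with a red grip 18 mm wide, 80 mm long, standing in the rack; origin at its lower end
- grey_spool: bystander: grey spool 56 mm wide, 45 mm high, standing on the counter; origin at the centre of its underside
- pliers: bystander: pliers with red handles lying on the counter, about 140 x 70 x 14 mm, origin near their middle, underneath
- catch (a point): point on the foot's axis 52 mm above the counter, about where two spring balls stick out of the hole's wall, some 10 mm below its mouth; the rod must be pushed past them with about 3 to 8 N, and they then grip it lightly
- cushion (a joint): how far the holder's rubber cushion is squeezed, in m: 0 at rest, growing as the collar is pushed down, about 1 mm for each 2.5 N of downward push (20 N: 8 mm), 10 mm at most; it springs back up
Things that resemble listed ones, but are neither listed nor needed, are in the scene too. What is shaped like the holder but blue is not meant.

How it is judged:
By the outcome, as a careful person would: the job done as asked, in the order asked, and still so for the second after the job is handed in, with the robot touching nothing.
It also fails if it takes over 72 s, if anything falls off the work surface, if the arm or the gripper's body presses on something with over 40 N, if the wrist force passes 120 N, or if a joint passes its speed limit or range.

### The arm

A 6-joint arm with a two-finger parallel gripper is mounted at the origin on the work surface. World frame = base frame: x ahead of the robot, y to its left, z up, the work surface at z = 0. Lengths are in m, angles in rad, forces in N, time in s.
With the tool pointing down it reaches from about 0.25 to 0.725 m from the base axis. Payload 4 kg.
Tool frame: the origin (TCP) lies between the finger pads; the fingertips stand 8 mm ahead of it and the grasp point (between the pads) lies 11 mm behind it; z points along the fingers, y is the direction in which the jaws open and shut (so a half turn about z gives the same grasp; the last joint's range is limited). The gripper opens to 85 mm and grips with 20 to 120 N. Pads are 22 mm wide; open, the fingers measure 114 mm over their backs; the gripper's body (76 mm by 85 mm) begins 54 mm behind the grasp point. The pads swing forward as they close: fully open they stand 13 mm farther back than shut.
Start: joints at [1.23, 0.241, 0.005, 1.335, 0, 1.571], TCP at [0.167, 0.471, 0.239] pointing down, gripper open.
Joint ranges: [-2.72, 2.72], [-1.05, 1.87], [-1.09, 1.28], [-1.99, 2.15], [-1.42, 1.44], [-3.14, 3.14]. Speed limits (rad/s): [2.79, 2.79, 3.14, 3.14, 3.14, 3.14].

### API

Orientations are given as a unit quaternion [x, y, z, w].
In Python, from workcell import * gives the robot as it stands.
- The arm moves only by the tool send_rows, never from a script. Its argument "increments" is a list that holds one entry, the list of rows, each a list of 6 numbers: the shift along the tool's x, y, z in units of 50 mm (1.0 is 50 mm), then the turn, a rotation vector about the tool's x, y, z in units of 10 degrees (1.0 is 10 degrees). In form: [[[x, y, z, ax, ay, az], ...]]. A call has 1 to 8 rows; each row shifts and turns the commanded pose from where the row before left it, along the tool's axes as they then stand; what a row does not reach is not made up. A row lasts 1/8 s, in which the tool goes at most 62.5 mm and 10.7 degrees, less where a joint would pass 70% of its speed; a pose out of reach is approached as far as the arm can. A call with a number of a shift or a turn outside -1 to 1 is refused whole. A call with a gripper value outside its range is refused whole. "grip" is the closure, from 0 (fully open) to 1 (shut), set as the call begins (left out, the last holds). The fingers move at their own pace and stop on an object; the grip force is fixed at half the most. Time passes only in rows, so rows that do not move let the fingers close. It gives the time, the measured TCP pose, the force and the opening at its end, in the units of the state.
- get_obs(): the state, without advancing time (a new reading comes with each control period).
- camera(name): name is "scene" or "top" or "wrist"; returns a dict with "color" (420x560x3 uint8, red, green, blue), "z_map" (420x560 float32, m along the optical axis (not along the pixel's ray), 0 where there is no reading), "intrinsics" (3x3 intrinsics, pixels), "pose" (4x4, takes a point from camera to world coordinates); the wrist camera has in their place "mount" (4x4, takes a point from camera to tool coordinates, whose origin is the TCP and whose axes are the flange's). Camera axes: x right, y down, z forward; pixel columns grow to the right and rows downward; lengths in m; the calibration is good to about 2 mm. A picture is of the moment at which its call begins: read the wrist's pose just before it.
- job_done(): hands the job in, once; it reports no verdict.
The state is a dict: "clock": time; "joint_pos": joint angles; "joint_vel": joint speeds; "tau": joint torques, N m; "eef_pos": TCP position; "tool_rot": TCP orientation; "ft_force": force on the tool from outside, world axes, zero at the start; "ft_torque": the same for the moment, N m; "grip_width": finger opening in m.
Only numpy, scipy, OpenCV 4.12 (cv2) and the standard library are available. Lean on these libraries where they do the work, as an engineer would, in place of code of your own. Each camera call takes 0.05 s, during which the arm holds its last target.

## Working session

There is one attempt and no reset: what is moved stays moved. The work goes in short steps, Python scripts to look and compute and a tool call to move; the robot and the scene stay as the last step left them, time stands still between calls to the robot, and variables do not carry over. Pictures are saved under pics/ and viewed, and the job is handed in when it is done.

Besides the shell and the picture viewer there is one more tool, called after "Emit:" by a JSON object that holds its "name" and its "arguments", one argument or row to a line. send_rows: Moves the arm, as the interface text tells. Its arguments: {"type":"object","properties":{"increments":{"type":"array"},"grip":{"type":"number"}},"required":["increments"]}

```bash
ls; mkdir -p pics
python3 - <<'E'
from workcell import *
import cv2
o=get_obs(); print(o)
for n in ["scene","top","wrist"]:
    c=camera(n); cv2.imwrite(f"pics/{n}0.png",c["color"][:,:,::-1])
    print(n,c["intrinsics"].tolist(),(c.get("pose") if "pose" in c else c["mount"]).round(4).tolist())
E
```

```text
pics
{'clock': 0.0, 'joint_pos': array([ 1.23000407e+00,  2.41426324e-01,  3.70147277e-03,  1.33517550e+00,
       -7.34954894e-07,  1.57080731e+00]), 'joint_vel': array([-8.98791754e-05, -6.11937125e-04,  2.02347995e-03, -1.58298747e-03,
        2.25072775e-04,  8.24497256e-04]), 'tau': array([ 3.53048108e-04, -3.72322404e+01,  2.52404612e+01,  1.71656435e-02,
       -1.41584178e-04, -7.18587387e-06]), 'eef_pos': array([0.16691094, 0.47066353, 0.23839758]), 'tool_rot': array([ 1.69578073e-01,  9.85516195e-01, -1.03683816e-03, -1.78024455e-04]), 'ft_force': array([-0.44576303,  0.19499268,  0.45460154]), 'ft_torque': array([0.01929122, 0.00524584, 0.00243418]), 'grip_width': 0.08557137772491144}
scene [[480.2881002900033, 0.0, 280.7180285303377], [0.0, 480.2881002900033, 211.83244897269046], [0.0, 0.0, 1.0]] [[-0.4934, 0.705, -0.5095, 0.9797], [0.8698, 0.4002, -0.2887, 0.2807], [0.0004, -0.5856, -0.8106, 0.8202], [0.0, 0.0, 0.0, 1.0]]
top [[419.87669245317596, 0.0, 281.5665934999855], [0.0, 419.87669245317596, 208.2750851661266], [0.0, 0.0, 1.0]] [[-0.0018, -0.9948, 0.1015, 0.4182], [-1.0, 0.0021, 0.0028, 0.0088], [-0.003, -0.1014, -0.9948, 0.8944], [0.0, 0.0, 0.0, 1.0]]
wrist [[311.42184469210736, 0.0, 286.4348224155096], [0.0, 311.42184469210736, 210.13983827440694], [0.0, 0.0, 1.0]] [[-0.0003, -0.949, -0.3154, 0.0803], [1.0, -0.0004, 0.0002, 0.0003], [-0.0003, -0.3154, 0.949, -0.1335], [0.0, 0.0, 0.0, 1.0]]
```

View pics/scene0.png

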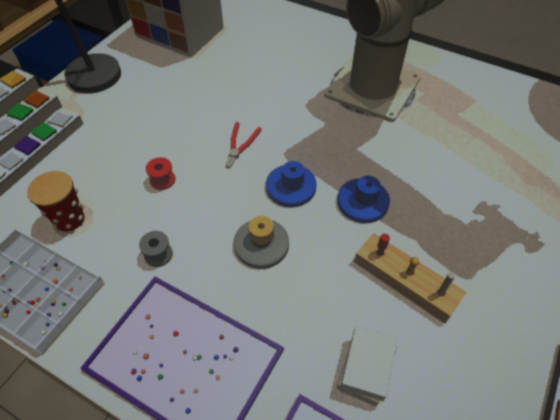

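View pics/top0.png

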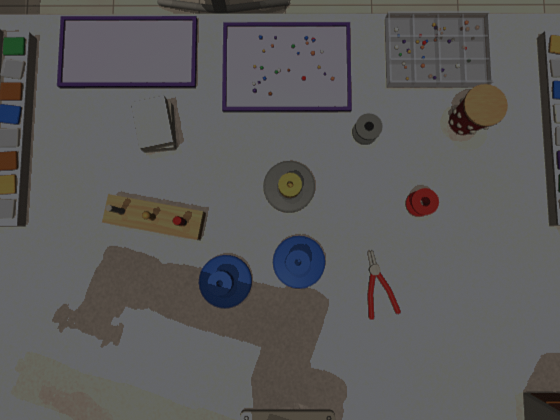

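The scene picture shows the rack at (410,275) with the punch (383,243), brass rod (411,265) and a plain grey rod (447,283). The grey holder is at (261,240), the red spool at (160,172), the grey spool at (155,248) and the pliers at (240,145). The two blue holders are decoys. In the top view the rod is near (117,209), the holder near (290,186) and the red spool near (423,202).

```bash
cat > h.py <<'E'
from workcell import *
import cv2, numpy as np
from scipy.spatial.transform import Rotation as R
def cam(n):
    o=get_obs(); c=camera(n); 
    if n=="wrist":
        T=np.eye(4);T[:3,:3]=R.from_quat(o["tool_rot"]).as_matrix();T[:3,3]=o["eef_pos"]; c["pose"]=T@c["mount"]
    return c
def ray(c,u,v):
    d=np.linalg.inv(c["intrinsics"])@np.array([u,v,1.]); return c["pose"][:3,3],c["pose"][:3,:3]@d
def onz(c,u,v,z):
    p,d=ray(c,u,v); return p+d*(z-p[2])/d[2]
def proj(c,P):
    q=np.linalg.inv(c["pose"])@np.append(P,1); q=c["intrinsics"]@q[:3]; return q[:2]/q[2]
def cloud(c):
    z=c["z_map"]; v,u=np.mgrid[:z.shape[0],:z.shape[1]]
    K=c["intrinsics"]; p=np.stack([(u-K[0,2])/K[0,0]*z,(v-K[1,2])/K[1,1]*z,z],-1)
    P=p@c["pose"][:3,:3].T+c["pose"][:3,3]; P[z==0]=np.nan; return P
def crop(c,u0,v0,u1,v1,f,name):
    im=c["color"][v0:v1,u0:u1,::-1]; im=cv2.resize(im,None,fx=f,fy=f,interpolation=cv2.INTER_CUBIC)
    cv2.imwrite("pics/"+name+".png",im)
def st():
    o=get_obs(); print(round(o["clock"],3),o["eef_pos"].round(4),o["tool_rot"].round(4),o["ft_force"].round(2),o["ft_torque"].round(3),round(o["grip_width"],4)); return o
E
python3 - <<'E'
from h import *
c=cam("top"); P=cloud(c); np.savez("top.npz",**c)
a=c["color"]
crop(c,90,140,340,320,3,"topcrop")
hsv=cv2.cvtColor(a,cv2.COLOR_RGB2HSV)
def comps(m,minA=15):
    n,l,s,ce=cv2.connectedComponentsWithStats(m.astype(np.uint8))
    for i in range(1,n):
        if s[i,4]>minA:
            q=P[l==i]; print(ce[i].round(1),s[i].tolist(),np.nanmedian(q,0).round(4), np.nanmin(q,0).round(3),np.nanmax(q,0).round(3))
H,S,V=[hsv[:,:,i].astype(int) for i in range(3)]
print("red");comps(((H<8)|(H>172))&(S>150)&(V>90),40)
print("yellow");comps((H>18)&(H<34)&(S>110)&(V>70),40)
z=P[:,:,2]
for t in (0.03,.05,.07,.09):
    print(t);m=(z>t)&(z<.14)&(P[:,:,0]<.6)&(abs(P[:,:,1])<.55);comps(m,4)
E
```

```text
red
[424.9 201.1] [412, 188, 27, 27, 451] [ 0.519  -0.2807  0.0453] [ 0.492 -0.307  0.041] [ 0.546 -0.253  0.049]
[410.6 207.7] [407, 197, 13, 19, 64] [ 0.5088 -0.2611  0.0063] [ 0.494 -0.28   0.003] [ 0.532 -0.255  0.011]
[176.3 220.2] [173, 217, 8, 8, 47] [0.4779 0.2138 0.0909] [0.47  0.206 0.087] [0.484 0.22  0.095]
[371.1 296.4] [369, 275, 6, 44, 181] [ 0.3252 -0.1733  0.0119] [ 0.28  -0.18   0.007] [ 0.369 -0.168  0.016]
[389.1 293.1] [377, 274, 23, 40, 176] [ 0.3314 -0.2125  0.0119] [ 0.291 -0.23   0.008] [ 0.371 -0.187  0.016]
yellow
[555.2  43.7] [551, 35, 9, 18, 142] [ 0.8571 -0.5722  0.0381] [ 0.838 -0.583  0.035] [ 0.876 -0.563  0.042]
[479.2 105.2] [465, 85, 35, 40, 573] [ 0.6975 -0.3701  0.1082] [ 0.66  -0.407  0.105] [ 0.739 -0.342  0.113]
[289.8 184.1] [278, 173, 24, 23, 415] [ 0.5518 -0.0058  0.0626] [ 0.529 -0.028  0.014] [0.576 0.018 0.067]
[  6.5 183.9] [0, 175, 15, 19, 253] [0.5572 0.579  0.0389] [0.538 0.564 0.034] [0.576 0.595 0.044]
[136.6 213.4] [125, 210, 24, 9, 88] [0.4947 0.3083 0.0369] [0.485 0.274 0.033] [0.503 0.333 0.086]
[194.8 223.6] [189, 219, 11, 10
[... 1561 characters left out ...]
5, 205, 13, 8, 73] [0.5005 0.3378 0.0965] [0.495 0.334 0.071] [0.507 0.348 0.103]
[145.8 214.7] [142, 211, 9, 8, 53] [0.4888 0.2753 0.0796] [0.483 0.27  0.071] [0.497 0.284 0.086]
[177.7 220.7] [173, 216, 11, 10, 86] [0.4764 0.211  0.0894] [0.469 0.204 0.071] [0.486 0.22  0.095]
[551.4 411.1] [542, 403, 18, 17, 273] [ 0.1274 -0.4799  0.0877] [ 0.105 -0.507  0.07 ] [ 0.135 -0.478  0.118]
0.09
[109.2 207.9] [105, 205, 9, 7, 46] [0.5006 0.3394 0.0996] [0.495 0.335 0.091] [0.506 0.348 0.103]
[176.2 220. ] [173, 216, 8, 9, 36] [0.478  0.2139 0.0914] [0.47  0.206 0.09 ] [0.486 0.22  0.095]
[554.8 413.3] [550, 406, 10, 14, 120] [ 0.1274 -0.4797  0.1004] [ 0.112 -0.495  0.09 ] [ 0.135 -0.478  0.118]
```

View pics/topcrop.png

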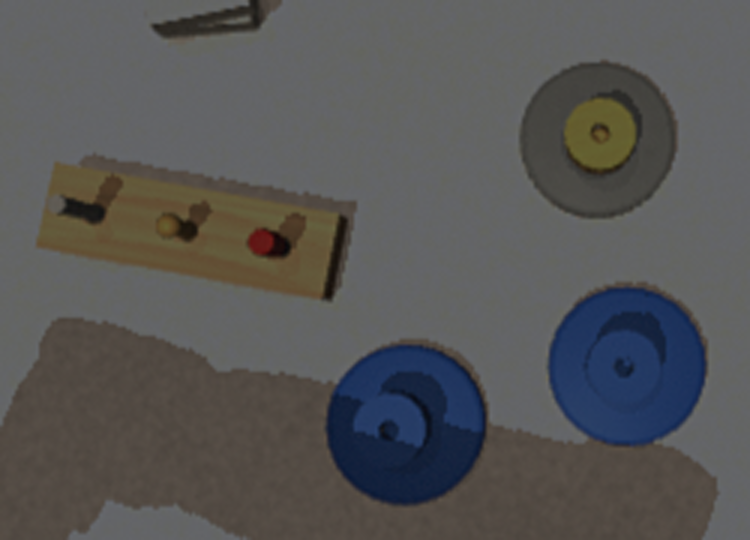

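Working numbers: rod at about (0.500, 0.340), rack row direction about 10° off y, hole spacing checks at 0.129 m. Turn the tool so the jaws open across the rack, then look with the wrist camera.

Emit:
{"name": "send_rows", "arguments": {
  "increments": [
    [[0,0,0,0,0,1],[0,0,0,0,0,1],[0,0,0,0,0,1],[0,0,0,0,0,1],[0,0,0,0,0,1],[0,0,0,0,0,1],[0,0,0,0,0,1],[0,0,0,0,0,1]]
  ]
}}

```text
clock: 1.2
eef_pos: [0.167, 0.4711, 0.239]
tool_rot: [0.765, 0.644, -0.0, 0.0]
ft_force: [-0.8, 0.1, -0.1]
grip_width: 0.0856
```

```bash
cat >> h.py <<'E'
def tool_delta(target,o=None):
    o=o or get_obs(); Rm=R.from_quat(o["tool_rot"]).as_matrix()
    d=Rm.T@(np.array(target)-o["eef_pos"]); print("delta units",(d/.05).round(3),"yaw_y",np.degrees(np.arctan2(Rm[1,1],Rm[0,1])).round(2),"tilt",Rm[:,2].round(4))
    return d
E
python3 - <<'E'
from h import *
st(); tool_delta([.4875,.27,.22]); tool_delta([.500,.339,.2])
E
```

```text
1.2 [0.167  0.4711 0.239 ] [ 7.652e-01  6.438e-01 -3.000e-04  2.000e-04] [-0.8   0.09 -0.06] [-0.025 -0.013 -0.013] 0.0856
delta units [-2.865  7.003  0.382] yaw_y -9.85 tilt [-2.e-04 -6.e-04 -1.e+00]
delta units [-1.462  7.013  0.781] yaw_y -9.85 tilt [-2.e-04 -6.e-04 -1.e+00]
```

Emit:
{"name": "send_rows", "arguments": {
  "increments": [
    [[-0.18,0.88,0.05,0,0,0],[-0.18,0.88,0.05,0,0,0],[-0.18,0.88,0.05,0,0,0],[-0.18,0.88,0.05,0,0,0],[-0.18,0.88,0.05,0,0,0],[-0.18,0.88,0.05,0,0,0],[-0.18,0.87,0.05,0,0,0],[-0.18,0.86,0.05,0,0,0]]
  ]
}}

```text
clock: 2.2
eef_pos: [0.5021, 0.3415, 0.2189]
tool_rot: [0.763, 0.646, -0.0, -0.0]
ft_force: [-0.6, 0.9, -0.3]
grip_width: 0.0853
```

Run:
```python
from h import *
st(); c=cam("wrist"); st(); cv2.imwrite("pics/w1.png",c["color"][:,:,::-1]); np.savez("w1.npz",**c)
P=cloud(c); z=P[:,:,2]
m=(z>.09)&(z<.13)
n,l,s,ce=cv2.connectedComponentsWithStats(m.astype(np.uint8))
for i in range(1,n):
    if s[i,4]>15: q=P[l==i]; print(ce[i],s[i],np.nanmean(q,0).round(4),np.nanmin(q,0).round(4),np.nanmax(q,0).round(4))
print(proj(c,[.5,.339,.1]))
```

```text
2.2 [0.5021 0.3415 0.2189] [ 7.634e-01  6.459e-01 -2.000e-04 -1.000e-04] [-0.62  0.89 -0.31] [0.036 0.002 0.021] 0.0853
2.25 [0.5069 0.3389 0.2179] [7.650e-01 6.441e-01 5.000e-04 1.800e-03] [ 3.97 -0.18  0.31] [ 0.    -0.23  -0.003] 0.0853
[283.66666667 206.79032258] [277 199  14  16 186] [0.5005 0.3414 0.0979] [0.4944 0.3347 0.0901] [0.5061 0.3467 0.1003]
[283.5906731  210.27817559]
```

View pics/w1.png

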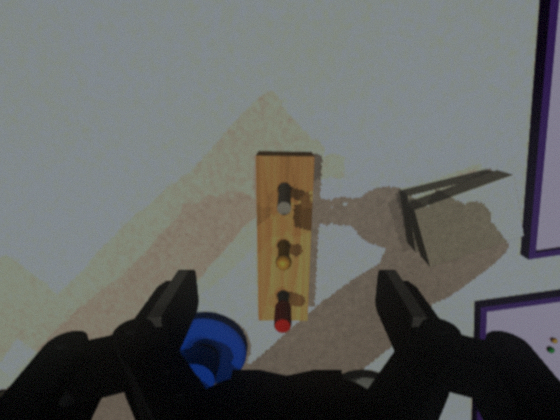

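The wrist picture shows the rod top at (284,207) with the rack running straight down the image, so the yaw is good. The arm was still settling, so I let it hold and measure again.

Emit:
{"name": "send_rows", "arguments": {
  "increments": [
    [[0,0,0,0,0,0],[0,0,0,0,0,0],[0,0,0,0,0,0]]
  ]
}}

```text
clock: 2.62
eef_pos: [0.4998, 0.3429, 0.2196]
tool_rot: [0.763, 0.647, 0.0, -0.0]
ft_force: [0.5, 0.1, -0.3]
grip_width: 0.0853
```

Run:
```python
from h import *
st(); c=cam("wrist"); st(); np.savez("w2.npz",**c)
P=cloud(c); z=P[:,:,2]
m=(z>.096)&(z<.13)
n,l,s,ce=cv2.connectedComponentsWithStats(m.astype(np.uint8))
for i in range(1,n):
    if s[i,4]>15: 
        q=P[l==i]; print(ce[i],s[i],np.nanmean(q,0).round(4),np.nanmin(q,0).round(4),np.nanmax(q,0).round(4)); print(onz(c,*ce[i],.1))
crop(c,240,140,340,340,3,"w2c")
```

```text
2.625 [0.4998 0.3429 0.2196] [ 7.628e-01  6.466e-01  0.000e+00 -1.000e-04] [ 0.5   0.12 -0.35] [ 0.017  0.006 -0.054] 0.0853
2.675 [0.4999 0.3429 0.2197] [ 7.628e-01  6.466e-01  1.000e-04 -0.000e+00] [ 0.09 -0.13 -0.13] [ 0.078 -0.022  0.045] 0.0852
[286.52597403 208.75324675] [280 202  14  14 154] [0.5004 0.3408 0.0988] [0.4945 0.3343 0.0961] [0.5061 0.3463 0.1004]
[0.50042101 0.34119646 0.1       ]
```

View pics/w2c.png

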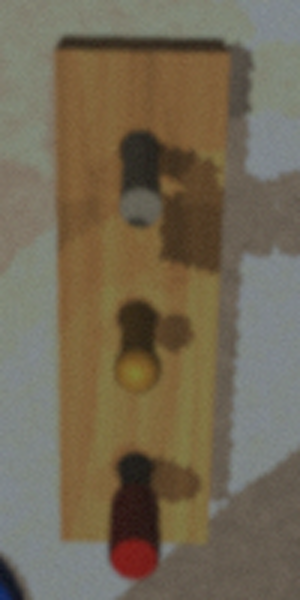

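The rod's top is at (0.5004, 0.3410), height 0.100 as it should be. Descending around it with the grasp at about z 0.078.

Emit:
{"name": "send_rows", "arguments": {
  "increments": [
    [[-0.04,0.02,0.5,0,0,0],[0,0,0.6,0,0,0],[0,0,0.6,0,0,0],[0,0,0.5,0,0,0],[0,0,0.5,0,0,0],[0,0,0.35,0,0,0],[0,0,0,0,0,0],[0,0,0,0,0,0]]
  ]
}}

```text
clock: 3.68
eef_pos: [0.5017, 0.3408, 0.0678]
tool_rot: [0.763, 0.646, 0.001, 0.0]
ft_force: [0.1, -0.1, 0.7]
grip_width: 0.0853
```

Emit:
{"name": "send_rows", "arguments": {
  "increments": [
    [[0,0,0,0,0,0],[0,0,0,0,0,0],[0,0,0,0,0,0],[0,0,0,0,0,0],[0,0,0,0,0,0],[0,0,0,0,0,0],[0,0,0,0,0,0],[0,0,0,0,0,0]]
  ],
  "grip": 1
}}

```text
clock: 4.68
eef_pos: [0.501, 0.3402, 0.067]
tool_rot: [0.763, 0.646, -0.0, -0.0]
ft_force: [-3.9, 0.4, 5.3]
grip_width: 0.0103
```

```bash
python3 -c "
from h import *
st(); tool_delta([.5004,.3409,.067])"
```

```text
4.675 [0.501  0.3402 0.067 ] [ 7.633e-01  6.461e-01 -2.000e-04 -4.000e-04] [-3.92  0.41  5.32] [0.059 1.03  0.022] 0.0103
delta units [ 0.012 -0.015 -0.001] yaw_y -9.51 tilt [-8.e-04  2.e-04 -1.e+00]
```

Gripped, opening 10.3 mm. Lifting straight up.

Emit:
{"name": "send_rows", "arguments": {
  "increments": [
    [[0,0,-0.2,0,0,0],[0,0,-0.3,0,0,0],[0,0,-0.5,0,0,0],[0,0,-0.7,0,0,0],[0,0,-0.5,0,0,0],[0,0,-0.4,0,0,0],[0,0,0,0,0,0],[0,0,0,0,0,0]]
  ]
}}

```text
clock: 5.68
eef_pos: [0.5017, 0.3397, 0.1965]
tool_rot: [0.764, 0.646, -0.0, 0.0]
ft_force: [-0.5, 0.0, -1.4]
grip_width: 0.0104
```

Run:
```python
from h import *
o=st(); c=cam("wrist"); np.savez("w3.npz",**c); cv2.imwrite("pics/w3.png",c["color"][:,:,::-1])
c=cam("scene"); crop(c,280,100,560,310,2.8,"s3")
```

```text
5.675 [0.5017 0.3397 0.1965] [ 7.635e-01  6.458e-01 -1.000e-04  3.000e-04] [-0.46  0.   -1.44] [-0.014 -0.021  0.008] 0.0104
```

View pics/w3.png

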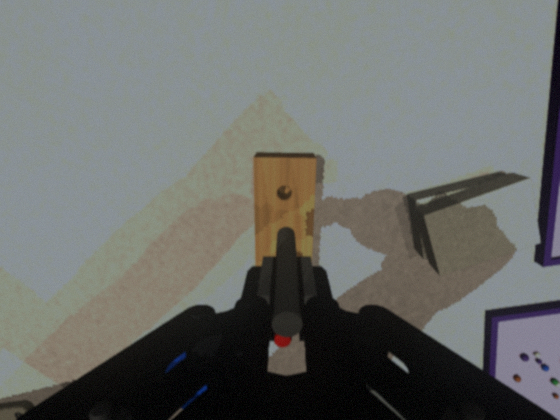

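View pics/s3.png

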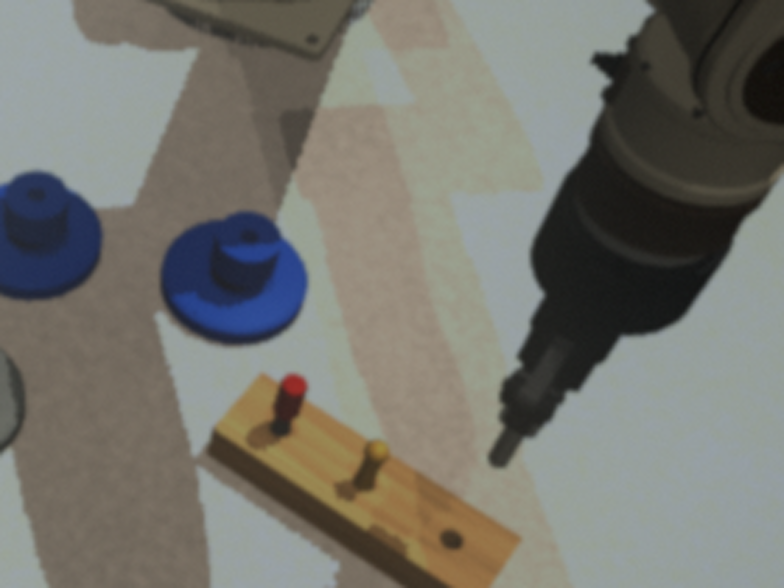

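The rod is held upright between the fingers in both views: wrist tip at (287,232), scene at (500,460). The brass rod and punch still stand in the rack. Measuring the rod's line in tool coordinates.

Run:
```python
from h import *
c=dict(np.load("w3.npz")); c["pose"]=c["mount"]; P=cloud(c)
m=(abs(P[:,:,0])<.02)&(abs(P[:,:,1])<.012)&(P[:,:,2]<.07)&(P[:,:,2]>-.04)
v,u=np.nonzero(m); q=P[m]
for a in np.arange(-.04,.07,.008):
    s=q[(q[:,2]>=a)&(q[:,2]<a+.008)]
    if len(s)>5: print(round(a,3),len(s),s.mean(0).round(4),s.min(0).round(4),s.max(0).round(4))
print(q.max(0));
```

```text
-0.04 973 [ 0.0042  0.     -0.0353] [-0.0121 -0.012  -0.04  ] [ 0.0145  0.012  -0.032 ]
-0.032 1334 [ 0.0039  0.0007 -0.0288] [-0.0118 -0.0119 -0.032 ] [ 0.0126  0.012  -0.024 ]
-0.024 610 [ 0.0083  0.0004 -0.0202] [ 0.0024 -0.0119 -0.024 ] [ 0.0118  0.012  -0.016 ]
-0.016 520 [ 0.0082  0.0003 -0.012 ] [ 0.0025 -0.012  -0.016 ] [ 0.012  0.012 -0.008]
-0.008 425 [ 0.0084  0.0002 -0.0042] [ 0.003  -0.0119 -0.008 ] [ 0.0117  0.0119 -0.    ]
0.0 315 [0.0077 0.0005 0.0034] [ 0.0027 -0.012   0.    ] [0.0117 0.0119 0.008 ]
0.008 148 [0.0053 0.0008 0.0118] [ 0.0025 -0.0042  0.008 ] [0.0066 0.0059 0.0158]
0.016 124 [0.0052 0.0008 0.0199] [ 0.0022 -0.005   0.0161] [0.0068 0.0061 0.024 ]
0.024 124 [0.0049 0.0004 0.0279] [ 0.0015 -0.0053  0.024 ] [0.0066 0.0063 0.032 ]
0.032 100 [0.0049 0.0005 0.0359] [ 0.0011 -0.0055  0.032 ] [0.0067 0.006  0.0398]
0.04 97 [0.0049 0.0003 0.0438] [ 0.0004 -0.0056  0.0401] [0.0067 0.0062 0.048 ]
0.048 83 [0.005  0.0003 0.052 ] [ 0.0022 -0.0053  0.048 ] [0.0065 0.0058 0.056 ]
0.056 18 [ 0.0049 -0.0004  0.057 ] [ 0.0016 -0.0055  0.0561] [0.0062 0.0058 0.0583]
[0.01447389 0.01199528 0.05829343]
```

```bash
python3 -c "
from h import *
tool_delta([.547,-.035,.2])"
```

```text
delta units [-7.236  2.146 -0.079] yaw_y -9.54 tilt [-0.0015 -0.0014 -1.    ]
```

Emit:
{"name": "send_rows", "arguments": {
  "increments": [
    [[-0.6,0.2,-0.02,0,0,0],[-0.95,0.3,-0.02,0,0,0],[-1,0.3,-0.02,0,0,0],[-1,0.3,-0.02,0,0,0],[-1,0.3,0,0,0,0],[-1,0.3,0,0,0,0],[-1,0.3,0,0,0,0],[-0.68,0.15,0,0,0,0]]
  ]
}}

```text
clock: 6.78
eef_pos: [0.5473, -0.0366, 0.1997]
tool_rot: [0.764, 0.645, -0.001, -0.0]
ft_force: [0.6, -0.8, -1.2]
grip_width: 0.0104
```

Emit:
{"name": "send_rows", "arguments": {
  "increments": [
    [[0,0,0,0,0,0],[0,0,0,0,0,0],[0,0,0,0,0,0],[0,0,0,0,0,0]]
  ]
}}

```text
clock: 7.28
eef_pos: [0.5477, -0.0331, 0.2007]
tool_rot: [0.763, 0.647, -0.0, -0.0]
ft_force: [0.0, 0.6, -0.6]
grip_width: 0.0104
```

Run:
```python
from h import *
o=st(); c=cam("wrist"); np.savez("w4.npz",**c); cv2.imwrite("pics/w4.png",c["color"][:,:,::-1]); st()
```

```text
7.275 [ 0.5477 -0.0331  0.2007] [ 7.628e-01  6.466e-01 -0.000e+00 -1.000e-04] [ 0.05  0.57 -0.6 ] [-0.003  0.027  0.002] 0.0104
7.325 [ 0.5477 -0.0332  0.2008] [ 0.7628  0.6466  0.     -0.    ] [-0.43 -0.25 -0.59] [ 0.029  0.007 -0.094] 0.0102
```

View pics/w4.png

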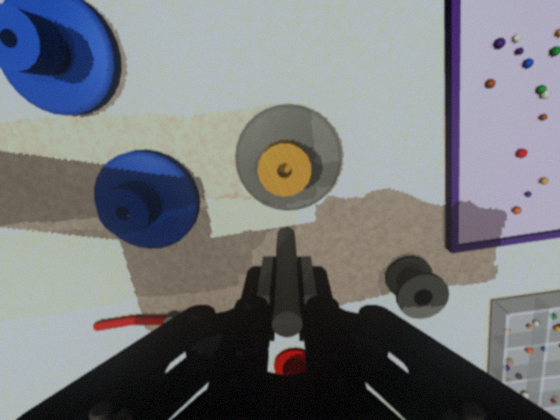

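The wrist view shows the grey holder with its brass collar at (285,170) and the hole at about (285,170). The blue decoys are at left.

Run:
```python
from h import *
c=dict(np.load("w4.npz"))
hsv=cv2.cvtColor(c["color"],cv2.COLOR_RGB2HSV); H,S,V=[hsv[:,:,i].astype(int) for i in range(3)]
P=cloud(c)
m=((P[:,:,2]>.057)&(P[:,:,2]<.068)&(abs(np.mgrid[:420,:560][0]-170)<40)&(abs(np.mgrid[:420,:560][1]-285)<45)).astype(np.uint8)
ct,_=cv2.findContours(m,cv2.RETR_CCOMP,cv2.CHAIN_APPROX_NONE)
T=np.array([.5477,-.0331])
for k in ct:
    if len(k)>8:
        e=cv2.fitEllipse(k); print("depth",len(k),e,onz(c,*e[0],.062))
m=((H>8)&(H<34)&(S>120)&(V>90)&(abs(np.mgrid[:420,:560][0]-170)<40)&(abs(np.mgrid[:420,:560][1]-285)<45)).astype(np.uint8)
ct,_=cv2.findContours(m,cv2.RETR_CCOMP,cv2.CHAIN_APPROX_NONE)
for k in ct:
    if len(k)>8:
        e=cv2.fitEllipse(k); print("col",len(k),e,onz(c,*e[0],.062))
print(np.nanmedian(P[m>0],0))
crop(c,240,120,330,220,6,"w4c")
```

```text
depth 150 ((284.1178283691406, 169.60948181152344), (52.540592193603516, 52.77333450317383), 165.03729248046875) [ 0.55111876 -0.00481007  0.062     ]
depth 43 ((284.1860046386719, 170.0369873046875), (14.424420356750488, 15.90176773071289), 85.54106140136719) [ 0.55111473 -0.0051961   0.062     ]
col 152 ((284.3052673339844, 168.88368225097656), (52.86708450317383, 53.54059600830078), 154.1696014404297) [ 0.5513895  -0.00419933  0.062     ]
col 32 ((282.72296142578125, 173.04981994628906), (7.380697250366211, 13.433568954467773), 111.55596160888672) [ 0.54938728 -0.0076438   0.062     ]
[ 0.55136657 -0.00503123  0.06091732]
```

View pics/w4c.png

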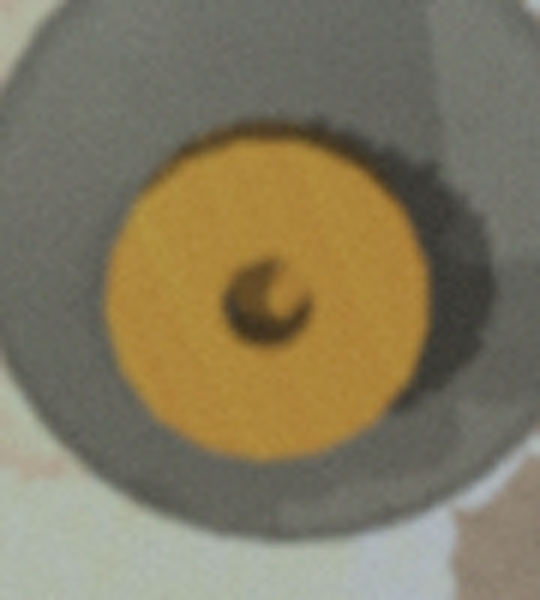

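Collar and hole centre agree to about 0.5 mm, at (0.5512, −0.0050), height 0.061 against 0.062 expected. Moving the rod over it, tip about 15 mm above the collar.

```bash
python3 -c "
from h import *
tool_delta([.5511,-.0055,.135])"
```

```text
delta units [ 0.558 -0.024  1.316] yaw_y -9.43 tilt [-0.  0. -1.]
```

Emit:
{"name": "send_rows", "arguments": {
  "increments": [
    [[0.3,-0.02,0,0,0,0],[0.26,0,0.3,0,0,0],[0,0,0.5,0,0,0],[0,0,0.3,0,0,0],[0,0,0.2,0,0,0],[0,0,0,0,0,0],[0,0,0,0,0,0],[0,0,0,0,0,0]]
  ]
}}

```text
clock: 8.32
eef_pos: [0.552, -0.0066, 0.1367]
tool_rot: [0.763, 0.646, 0.001, 0.001]
ft_force: [0.3, 0.1, -0.9]
grip_width: 0.0106
```

Run:
```python
from h import *
o=st();tool_delta([.5511,-.0055,.135]); c=cam("wrist"); np.savez("w5.npz",**c); crop(c,220,150,360,280,5,"w5c"); st()
d=cam("scene"); crop(d,220,180,300,260,7,"s5")
```

```text
8.325 [ 0.552  -0.0066  0.1367] [7.635e-01 6.458e-01 7.000e-04 6.000e-04] [ 0.28  0.15 -0.88] [ 0.026 -0.004 -0.019] 0.0106
delta units [ 0.018 -0.021  0.033] yaw_y -9.54 tilt [ 0.0017 -0.     -1.    ]
8.375 [ 0.5519 -0.0066  0.1366] [7.635e-01 6.458e-01 6.000e-04 5.000e-04] [ 0.1  -0.37 -0.46] [ 0.002  0.015 -0.02 ] 0.0102
```

View pics/w5c.png

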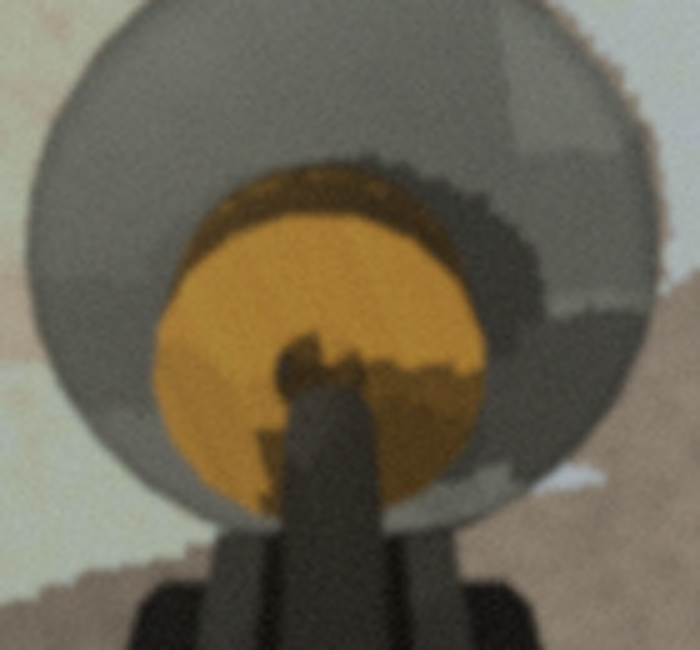

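View pics/s5.png

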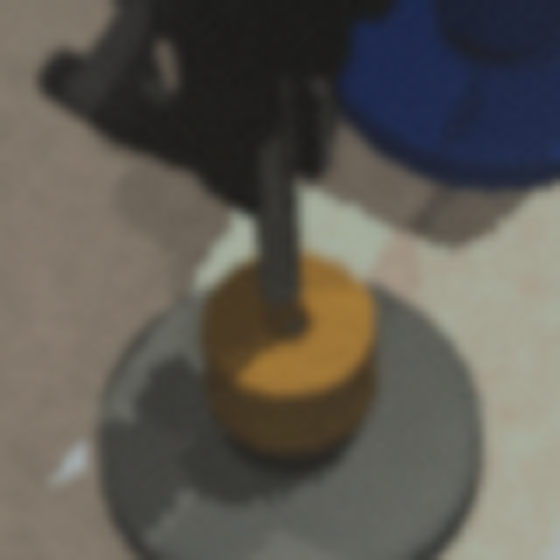

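In this closer view the hole lies about 1.2 mm toward tool −y of the rod, which agrees with the pose reading. Correcting that and then feeling downward slowly.

Emit:
{"name": "send_rows", "arguments": {
  "increments": [
    [[0.018,-0.025,0.03,0,0,0],[0,0,0.06,0,0,0],[0,0,0.06,0,0,0],[0,0,0.06,0,0,0],[0,0,0,0,0,0],[0,0,0,0,0,0]]
  ]
}}

```text
clock: 9.18
eef_pos: [0.5503, -0.0054, 0.1253]
tool_rot: [0.763, 0.646, 0.0, 0.0]
ft_force: [0.3, 0.0, -0.9]
grip_width: 0.01
```

```bash
python3 -c "
from h import *
st(); tool_delta([.5511,-.0055,.1193])"
```

```text
9.175 [ 0.5503 -0.0054  0.1253] [0.7634 0.6459 0.     0.    ] [ 0.26  0.05 -0.87] [ 0.027  0.025 -0.026] 0.01
delta units [-0.     0.016  0.12 ] yaw_y -9.53 tilt [ 0. -0. -1.]
```

Run:
```python
from h import *
c=cam("wrist"); np.savez("w6.npz",**c); crop(c,220,150,360,280,5,"w6c"); o=st()
q=dict(c); q["pose"]=c["mount"]; P=cloud(q)
m=(P[:,:,2]>.052)&(P[:,:,2]<.068)
u,v=np.mgrid[:560,:420]
m&=(np.hypot(P[:,:,0],P[:,:,1])<.032)
hsv=cv2.cvtColor(c["color"],cv2.COLOR_RGB2HSV)
m2=m&(hsv[:,:,1]>120)
# edges left/right per row of the collar, in tool y, and rod
for v in range(190,262,6):
    r=np.nonzero(m2[v])[0]
    if len(r)>5: print(v,r.min(),r.max(),P[v,r.min()].round(4),P[v,r.max()].round(4),"mid y",((P[v,r.min(),1]+P[v,r.max(),1])/2).round(4))
rod=(abs(P[:,:,1])<.009)&(P[:,:,2]>.012)&(P[:,:,2]<.05)&(P[:,:,0]<.009)
print("rod y", (P[rod][:,1].min()+P[rod][:,1].max())/2, P[rod].mean(0), P[rod][:,0].max())
```

```text
9.225 [ 0.5504 -0.0054  0.1254] [7.634e-01 6.459e-01 1.000e-04 1.000e-04] [ 0.38  0.46 -1.35] [-0.025 -0.042  0.005] 0.0101
202 269 305 [ 0.0207 -0.0108  0.0659] [0.0201 0.0134 0.0678] mid y 0.0013
208 261 311 [ 0.0161 -0.0164  0.067 ] [0.0167 0.0173 0.0651] mid y 0.0005
214 257 316 [ 0.0129 -0.0189  0.064 ] [0.0124 0.0208 0.0652] mid y 0.0009
220 254 319 [ 0.0084 -0.0211  0.0644] [0.0075 0.0231 0.0669] mid y 0.001
226 253 320 [ 0.004  -0.022   0.0647] [0.0041 0.0237 0.0643] mid y 0.0008
232 252 320 [ 0.0002 -0.0226  0.0631] [-0.0001  0.0238  0.0638] mid y 0.0006
238 253 319 [-0.005  -0.0223  0.0649] [-0.005   0.0233  0.0649] mid y 0.0005
244 255 317 [-0.0092 -0.021   0.0641] [-0.0098  0.0222  0.0654] mid y 0.0006
250 260 312 [-0.0142 -0.0177  0.065 ] [-0.0139  0.0187  0.0643] mid y 0.0005
256 265 301 [-0.0186 -0.0143  0.0646] [-0.0178  0.011   0.0628] mid y -0.0017
rod y 0.00042185245413238525 [0.00503858 0.00051117 0.0293875 ] 0.006962386332278997
```

View pics/w6c.png

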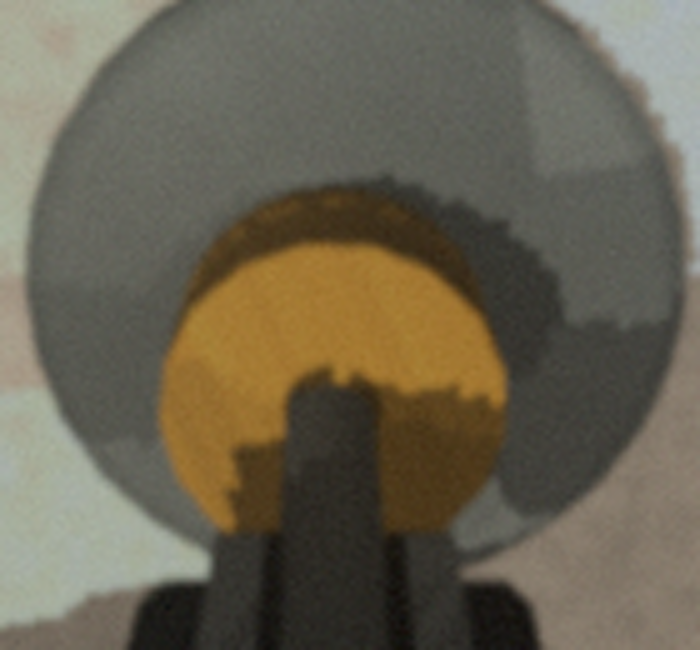

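Collar mid is now within about 0.3 mm of the rod in tool y and x. Feeling down.

Emit:
{"name": "send_rows", "arguments": {
  "increments": [
    [[0,0.004,0.04,0,0,0],[0,0,0.04,0,0,0],[0,0,0.04,0,0,0],[0,0,0.03,0,0,0],[0,0,0.03,0,0,0],[0,0,0,0,0,0]]
  ]
}}

```text
clock: 9.98
eef_pos: [0.5504, -0.0054, 0.1161]
tool_rot: [0.763, 0.646, -0.0, -0.0]
ft_force: [-0.5, -0.1, -0.3]
grip_width: 0.0103
```

```bash
python3 -c "
from h import *
st(); tool_delta([.5504,-.0054,.1193])"
```

```text
9.975 [ 0.5504 -0.0054  0.1161] [ 7.634e-01  6.460e-01 -1.000e-04 -1.000e-04] [-0.47 -0.05 -0.3 ] [ 0.022 -0.036  0.011] 0.0103
delta units [-0.001  0.001 -0.063] yaw_y -9.53 tilt [-3.e-04  0.e+00 -1.e+00]
```

TCP is 3 mm below the expected contact height with no force, so the rod seems to be in the mouth. Continuing in small steps.

Emit:
{"name": "send_rows", "arguments": {
  "increments": [
    [[0,0,0.04,0,0,0],[0,0,0.04,0,0,0],[0,0,0.04,0,0,0],[0,0,0,0,0,0]]
  ]
}}

```text
clock: 10.48
eef_pos: [0.5503, -0.0054, 0.1101]
tool_rot: [0.763, 0.646, -0.0, -0.0]
ft_force: [0.2, -0.1, -1.3]
grip_width: 0.0103
```

Emit:
{"name": "send_rows", "arguments": {
  "increments": [
    [[0,0,0.03,0,0,0],[0,0,0.03,0,0,0],[0,0,0,0,0,0]]
  ]
}}

```text
clock: 10.85
eef_pos: [0.5505, -0.0054, 0.1074]
tool_rot: [0.763, 0.646, 0.0, 0.0]
ft_force: [0.8, 0.2, -0.0]
grip_width: 0.0105
```

Emit:
{"name": "send_rows", "arguments": {
  "increments": [
    [[0,0,0.03,0,0,0],[0,0,0.03,0,0,0],[0,0,0,0,0,0]]
  ]
}}

```text
clock: 11.22
eef_pos: [0.5506, -0.0053, 0.1044]
tool_rot: [0.763, 0.646, 0.0, 0.0]
ft_force: [-0.4, 0.2, 0.3]
grip_width: 0.0104
```

Emit:
{"name": "send_rows", "arguments": {
  "increments": [
    [[0,0,0.03,0,0,0],[0,0,0.02,0,0,0],[0,0,0,0,0,0]]
  ]
}}

```text
clock: 11.6
eef_pos: [0.5505, -0.0054, 0.1017]
tool_rot: [0.763, 0.646, 0.0, 0.0]
ft_force: [0.8, -0.1, 0.7]
grip_width: 0.0104
```

Run:
```python
from h import *
c=cam("wrist"); crop(c,220,150,360,280,5,"w7c"); o=st()
q=dict(c); q["pose"]=c["mount"]; P=cloud(q)
d=cam("scene"); crop(d,220,180,300,260,7,"s7")
```

```text
11.65 [ 0.5505 -0.0054  0.1017] [0.7634 0.6459 0.     0.    ] [-0.3   0.86  0.17] [ 0.    -0.015  0.013] 0.0102
```

View pics/w7c.png

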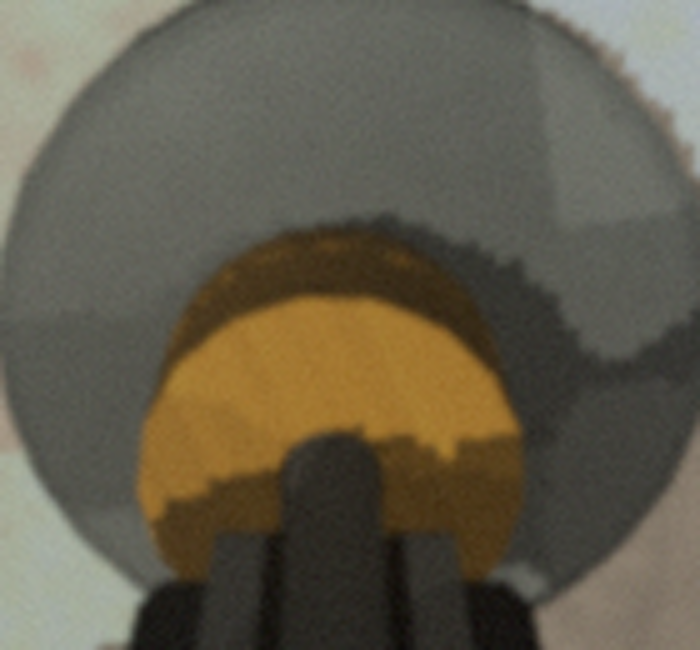

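View pics/s7.png

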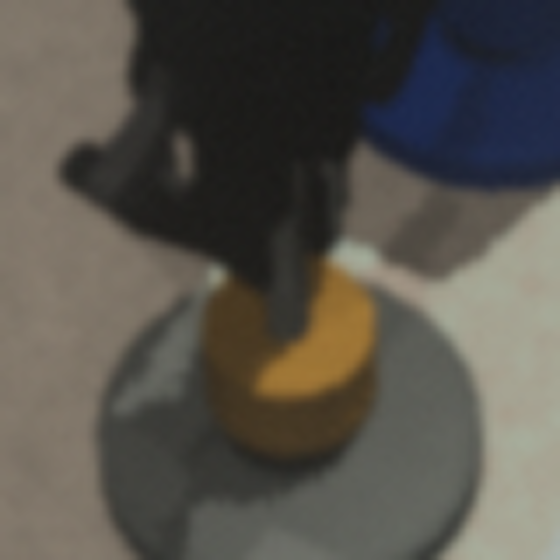

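The rod is in the hole: about 19 mm of the visible rod is left between fingers and collar, and the collar is level. Pressing on down in small steps, watching the force.

Emit:
{"name": "send_rows", "arguments": {
  "increments": [
    [[0,0,0.03,0,0,0],[0,0,0.02,0,0,0],[0,0,0,0,0,0]]
  ]
}}

```text
clock: 12.08
eef_pos: [0.5505, -0.0054, 0.0992]
tool_rot: [0.763, 0.646, -0.0, -0.0]
ft_force: [0.1, -1.2, 1.6]
grip_width: 0.0104
```

Emit:
{"name": "send_rows", "arguments": {
  "increments": [
    [[0,0,0.02,0,0,0],[0,0,0.02,0,0,0],[0,0,0,0,0,0]]
  ]
}}

```text
clock: 12.45
eef_pos: [0.5504, -0.0053, 0.0972]
tool_rot: [0.763, 0.646, -0.0, -0.0]
ft_force: [-0.3, 0.8, 1.3]
grip_width: 0.0102
```

Emit:
{"name": "send_rows", "arguments": {
  "increments": [
    [[0,0,0.02,0,0,0],[0,0,0.02,0,0,0],[0,0,0,0,0,0]]
  ]
}}

```text
clock: 12.82
eef_pos: [0.5505, -0.0054, 0.0954]
tool_rot: [0.763, 0.646, 0.0, 0.0]
ft_force: [-0.2, -0.6, 3.4]
grip_width: 0.0107
```

Emit:
{"name": "send_rows", "arguments": {
  "increments": [
    [[0,0,0.02,0,0,0],[0,0,0.02,0,0,0],[0,0,0,0,0,0]]
  ]
}}

```text
clock: 13.2
eef_pos: [0.5506, -0.0054, 0.0939]
tool_rot: [0.763, 0.646, 0.0, 0.0]
ft_force: [-2.1, -0.3, 6.8]
grip_width: 0.0106
```

Run:
```python
from h import *
c=cam("wrist"); o=st()
q=dict(c); P=cloud(q)
hsv=cv2.cvtColor(c["color"],cv2.COLOR_RGB2HSV)
m=(hsv[:,:,1]>120)&(P[:,:,2]>.045)&(P[:,:,2]<.075)&(np.hypot(P[:,:,0]-.551,P[:,:,1]+.005)<.021)
print("collar z",np.nanmedian(P[:,:,2][m]),m.sum())
Q=cloud(dict(np.load("w6.npz"))); c6=dict(np.load("w6.npz"));h6=cv2.cvtColor(c6["color"],cv2.COLOR_RGB2HSV)
m=(h6[:,:,1]>120)&(Q[:,:,2]>.045)&(Q[:,:,2]<.075)&(np.hypot(Q[:,:,0]-.551,Q[:,:,1]+.005)<.021)
print("before",np.nanmedian(Q[:,:,2][m]))
```

```text
13.25 [ 0.5506 -0.0054  0.0939] [7.634e-01 6.460e-01 2.000e-04 2.000e-04] [-1.28 -0.08  6.5 ] [0.096 0.427 0.027] 0.0103
collar z 0.05797365155101644 2178
before 0.06099038391981937
```

About 7.5 N with the collar squeezed 3 mm, which is consistent with the rod on the floor of the hole. One more small press for certainty, staying well under 20 N.

Emit:
{"name": "send_rows", "arguments": {
  "increments": [
    [[0,0,0.02,0,0,0],[0,0,0.02,0,0,0],[0,0,0,0,0,0]]
  ]
}}

```text
clock: 13.62
eef_pos: [0.5506, -0.0054, 0.0925]
tool_rot: [0.763, 0.646, 0.0, 0.0]
ft_force: [-2.8, 0.6, 10.9]
grip_width: 0.0104
```

```bash
python3 -c "
from h import *
st()"
```

```text
13.625 [ 0.5506 -0.0054  0.0925] [7.634e-01 6.459e-01 4.000e-04 3.000e-04] [-2.79  0.58 10.88] [ 0.055  0.657 -0.013] 0.0104
```

11.8 N relative to the free reading, more than the catch needs. Relieve the cushion, then open.

Emit:
{"name": "send_rows", "arguments": {
  "increments": [
    [[0,0,-0.03,0,0,0],[0,0,-0.03,0,0,0],[0,0,-0.02,0,0,0],[0,0,0,0,0,0]]
  ]
}}

```text
clock: 14.12
eef_pos: [0.5505, -0.0054, 0.0952]
tool_rot: [0.763, 0.646, 0.0, 0.0]
ft_force: [-0.8, -0.3, 1.6]
grip_width: 0.0102
```

Emit:
{"name": "send_rows", "arguments": {
  "increments": [
    [[0,0,0,0,0,0],[0,0,0,0,0,0],[0,0,0,0,0,0],[0,0,0,0,0,0],[0,0,0,0,0,0],[0,0,0,0,0,0],[0,0,0,0,0,0],[0,0,0,0,0,0]]
  ],
  "grip": 0
}}

```text
clock: 15.12
eef_pos: [0.5505, -0.0054, 0.0954]
tool_rot: [0.763, 0.646, 0.0, 0.0]
ft_force: [-0.0, 0.1, 0.1]
grip_width: 0.0851
```

Emit:
{"name": "send_rows", "arguments": {
  "increments": [
    [[0,0,-0.3,0,0,0],[0,0,-0.6,0,0,0],[0,0,-0.8,0,0,0],[0,0,-0.6,0,0,0],[0,0,0,0,0,0],[0,0,0,0,0,0],[0,0,0,0,0,0]]
  ]
}}

```text
clock: 16.0
eef_pos: [0.5496, -0.0053, 0.2091]
tool_rot: [0.763, 0.646, -0.001, -0.001]
ft_force: [0.3, 0.0, -0.0]
grip_width: 0.0851
```

Run:
```python
from h import *
st(); c=cam("wrist"); np.savez("w8.npz",**c); o=st(); cv2.imwrite("pics/w8.png",c["color"][:,:,::-1])
P=cloud(c); m=(np.hypot(P[:,:,0]-.551,P[:,:,1]+.005)<.02)&(P[:,:,2]>.1)
n,l,s,ce=cv2.connectedComponentsWithStats((m&(P[:,:,2]>.12)&(P[:,:,2]<.15)).astype(np.uint8))
for i in range(1,n):
    if s[i,4]>10: q=P[l==i]; print(ce[i],s[i],np.nanmean(q,0).round(4),np.percentile(q[:,2],[5,50,95]).round(4))
d=cam("scene"); crop(d,220,150,310,260,5,"s8")
```

```text
16.0 [ 0.5496 -0.0053  0.2091] [ 0.7634  0.646  -0.001  -0.0008] [ 0.27  0.03 -0.01] [-0.024  0.009  0.01 ] 0.0851
16.05 [ 0.5497 -0.0054  0.2091] [ 0.7634  0.646  -0.001  -0.0008] [-0.56 -0.42  0.18] [-0.015  0.008 -0.007] 0.0855
[287.17063492 220.98015873] [279 212  17  19 252] [ 0.551  -0.0041  0.1278] [0.1224 0.1284 0.1296]
```

View pics/w8.png

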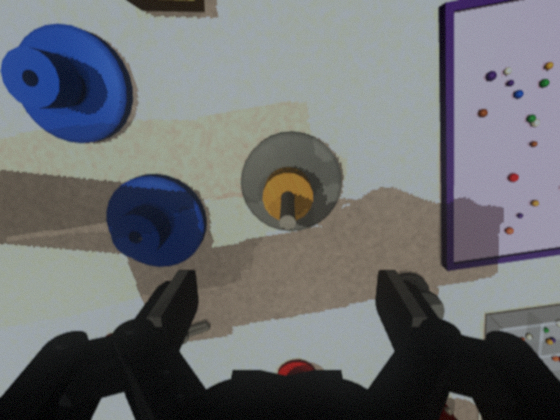

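View pics/s8.png

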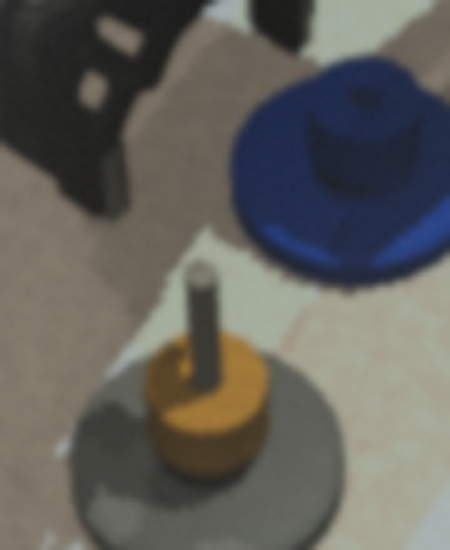

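The rod stands upright. Its top measures 0.128–0.130 m against 0.130 m for fully home (it would be about 0.14 m if stuck at the catch). On to the red spool.

```bash
python3 -c "
from h import *
tool_delta([.516,-.30,.19])"
```

```text
delta units [-5.923  0.31   0.384] yaw_y -9.53 tilt [-0.0024  0.     -1.    ]
```

Emit:
{"name": "send_rows", "arguments": {
  "increments": [
    [[-0.6,0.04,0,0,0,0],[-0.9,0.04,0,0,0,0],[-1,0.04,0.05,0,0,0],[-1,0.04,0.1,0,0,0],[-1,0.05,0.1,0,0,0],[-0.9,0.05,0.1,0,0,0],[-0.52,0.05,0.03,0,0,0],[0,0,0,0,0,0]]
  ]
}}

```text
clock: 17.1
eef_pos: [0.5159, -0.3016, 0.19]
tool_rot: [0.764, 0.645, -0.0, -0.001]
ft_force: [-0.5, 0.2, -0.5]
grip_width: 0.0857
```

Emit:
{"name": "send_rows", "arguments": {
  "increments": [
    [[0,0,0,0,0,0],[0,0,0,0,0,0],[0,0,0,0,0,0]]
  ]
}}

```text
clock: 17.48
eef_pos: [0.5171, -0.2989, 0.1915]
tool_rot: [0.763, 0.647, 0.0, 0.0]
ft_force: [0.6, 0.5, 0.5]
grip_width: 0.0858
```

Run:
```python
from h import *
st(); c=cam("wrist"); np.savez("w9.npz",**c); o=st(); cv2.imwrite("pics/w9.png",c["color"][:,:,::-1])
P=cloud(c); m=((P[:,:,2]>.04)&(P[:,:,2]<.052)&(np.hypot(P[:,:,0]-.519,P[:,:,1]+.281)<.05)).astype(np.uint8)
ct,_=cv2.findContours(m,cv2.RETR_CCOMP,cv2.CHAIN_APPROX_NONE)
for k in ct:
    if len(k)>8: e=cv2.fitEllipse(k); print(len(k),e,onz(c,*e[0],.045))
print(np.nanmedian(P[m>0],0))
```

```text
17.475 [ 0.5171 -0.2989  0.1915] [7.629e-01 6.465e-01 1.000e-04 1.000e-04] [0.61 0.53 0.46] [ 0.052 -0.033 -0.015] 0.0858
17.525 [ 0.5171 -0.299   0.1916] [7.629e-01 6.465e-01 1.000e-04 1.000e-04] [ 0.5   0.43 -0.18] [-0.018  0.041  0.048] 0.0856
168 ((283.5055847167969, 178.46322631835938), (58.78510284423828, 59.3557243347168), 99.40585327148438) [ 0.51838669 -0.28004938  0.045     ]
61 ((283.5692443847656, 178.905029296875), (20.842226028442383, 22.200037002563477), 101.10487365722656) [ 0.51837523 -0.28046613  0.045     ]
[ 0.51823523 -0.28022589  0.04401522]
```

View pics/w9.png

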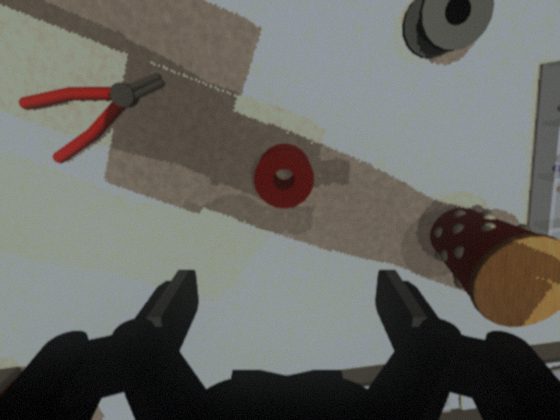

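The spool's top is at (0.5184, −0.2803), z 0.044 against 0.045 expected, and the flange and bore centres agree to 0.5 mm. Fingers clear the pliers and the cup. Descending.

```bash
python3 -c "
from h import *
tool_delta([.5183,-.2807,.027])"
```

```text
delta units [ 0.366 -0.037  3.291] yaw_y -9.45 tilt [ 3.e-04 -1.e-04 -1.e+00]
```

Emit:
{"name": "send_rows", "arguments": {
  "increments": [
    [[0.2,-0.02,0.2,0,0,0],[0.16,-0.02,0.6,0,0,0],[0,0,0.7,0,0,0],[0,0,0.7,0,0,0],[0,0,0.6,0,0,0],[0,0,0.35,0,0,0],[0,0,0.14,0,0,0],[0,0,0,0,0,0]]
  ]
}}

```text
clock: 18.52
eef_pos: [0.5176, -0.2812, 0.0264]
tool_rot: [0.763, 0.646, -0.0, -0.0]
ft_force: [-0.2, 0.1, 0.2]
grip_width: 0.0856
```

Emit:
{"name": "send_rows", "arguments": {
  "increments": [
    [[0,0,0,0,0,0],[0,0,0,0,0,0]]
  ]
}}

```text
clock: 18.77
eef_pos: [0.5185, -0.2821, 0.0278]
tool_rot: [0.763, 0.646, 0.0, 0.001]
ft_force: [-0.1, 0.4, 0.7]
grip_width: 0.0852
```

```bash
python3 -c "
from h import *
st();tool_delta([.5183,-.2807,.027])
c=cam('wrist'); crop(c,150,180,430,390,2.8,'w10')"
```

```text
18.775 [ 0.5185 -0.2821  0.0278] [7.634e-01 6.459e-01 4.000e-04 9.000e-04] [-0.07  0.39  0.66] [ 0.021  0.    -0.027] 0.0852
delta units [ 0.027 -0.008  0.017] yaw_y -9.53 tilt [ 1.8e-03 -9.0e-04 -1.0e+00]
```

View pics/w10.png

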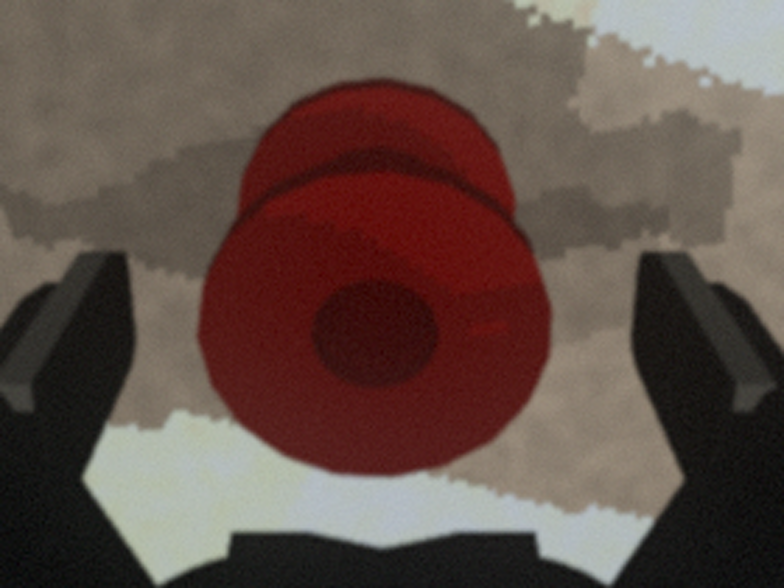

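The spool sits centred between the open pads (centre at crop (376,325), pads at 105 and 660). Small x correction, then closing.

Emit:
{"name": "send_rows", "arguments": {
  "increments": [
    [[0.02,-0.01,0,0,0,0],[0,0,0,0,0,0]]
  ]
}}

```text
clock: 19.08
eef_pos: [0.5174, -0.2807, 0.027]
tool_rot: [0.763, 0.646, 0.0, 0.0]
ft_force: [0.5, 0.1, 0.1]
grip_width: 0.0854
```

Emit:
{"name": "send_rows", "arguments": {
  "increments": [
    [[0,0,0,0,0,0],[0,0,0,0,0,0],[0,0,0,0,0,0],[0,0,0,0,0,0],[0,0,0,0,0,0],[0,0,0,0,0,0],[0,0,0,0,0,0]]
  ],
  "grip": 1
}}

```text
clock: 19.95
eef_pos: [0.5178, -0.2809, 0.0274]
tool_rot: [0.763, 0.646, 0.0, 0.0]
ft_force: [-0.4, 1.3, 5.5]
grip_width: 0.0544
```

```bash
python3 -c "
from h import *
st()"
```

```text
19.95 [ 0.5178 -0.2809  0.0274] [7.634e-01 6.459e-01 1.000e-04 5.000e-04] [-0.43  1.26  5.54] [0.073 0.278 0.038] 0.0544
```

Gripped at 54.4 mm. Lifting so that the spool's underside clears the rod top.

Emit:
{"name": "send_rows", "arguments": {
  "increments": [
    [[0,0,-0.3,0,0,0],[0,0,-0.5,0,0,0],[0,0,-0.7,0,0,0],[0,0,-0.8,0,0,0],[0,0,-0.6,0,0,0],[0,0,-0.4,0,0,0],[0,0,0,0,0,0],[0,0,0,0,0,0]]
  ]
}}

```text
clock: 20.95
eef_pos: [0.5169, -0.2804, 0.1909]
tool_rot: [0.763, 0.646, -0.0, -0.001]
ft_force: [0.5, -0.6, -0.3]
grip_width: 0.0545
```

Run:
```python
from h import *
st(); c=cam("wrist"); np.savez("w11.npz",**c); crop(c,150,180,430,390,2.8,'w11')
q=dict(c); q["pose"]=c["mount"]; P=cloud(q)
hsv=cv2.cvtColor(c["color"],cv2.COLOR_RGB2HSV)
m=((hsv[:,:,1]>120)&(np.hypot(P[:,:,0],P[:,:,1])<.045)&(P[:,:,2]>-.03)&(P[:,:,2]<.0)).astype(np.uint8)
ct,_=cv2.findContours(m,cv2.RETR_CCOMP,cv2.CHAIN_APPROX_NONE)
zt=np.nanmedian(P[:,:,2][m>0]); print("top tool z",zt)
for k in ct:
    if len(k)>20: e=cv2.fitEllipse(k); print(len(k),e,onz(q,*e[0],zt))
p=P[m>0]; A=np.c_[p[:,:2],np.ones(len(p))]; g=abs(p[:,2]-zt)<.003; print("plane",np.linalg.lstsq(A[g],p[g][:,2],rcond=None)[0])
m=((hsv[:,:,1]>120)&(np.hypot(P[:,:,0],P[:,:,1])<.045)&(P[:,:,2]>.015)&(P[:,:,2]<.05))
print("low",np.percentile(P[m][:,2],[50,90,99]) if m.sum() else None)
tool_delta([.551,-.0052,.194])
```

```text
20.95 [ 0.5169 -0.2804  0.1909] [ 7.634e-01  6.459e-01 -3.000e-04 -7.000e-04] [ 0.54 -0.57 -0.29] [ 0.024  0.008 -0.027] 0.0545
top tool z -0.01635304961354843
344 ((286.5844421386719, 295.31500244140625), (111.7025146484375, 125.32205200195312), 89.68995666503906) [ 0.003134    0.00088222 -0.01635305]
78 ((286.49298095703125, 290.8697814941406), (17.686311721801758, 33.760887145996094), 89.34107971191406) [ 0.00536874  0.00084289 -0.01635305]
plane [ 0.00185696 -0.00100968 -0.01639559]
low [0.0225641  0.02354883 0.02663048]
delta units [ 5.54  -0.234 -0.066] yaw_y -9.52 tilt [-0.0022  0.0012 -1.    ]
```

View pics/w11.png

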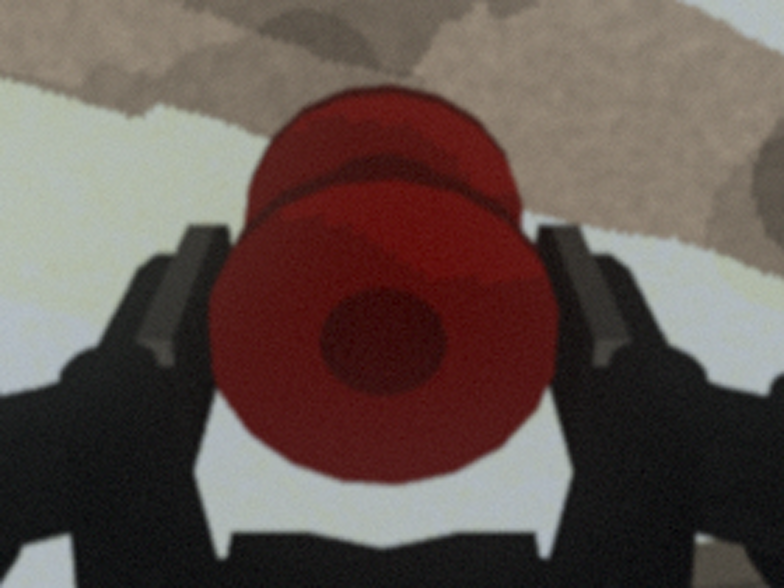

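Spool level in the grip (tilt about 0.1°). Bore centre at pixel (286.8,302).

Run:
```python
from h import *
q=dict(np.load("w11.npz")); q["pose"]=q["mount"]
print("bore",onz(q,286.8,302.1,-.0165), "bore edges",[onz(q,286.8,180+y/2.8,-.0165)[0].round(4) for y in (287,396)],"flange edges",[onz(q,286.8,180+y/2.8,-.0165)[0].round(4) for y in (180,483)],[onz(q,150+x/2.8,298,-.0165)[1].round(4) for x in (210,558)])
w=dict(np.load("w8.npz")); crop(w,260,190,320,250,10,"w8c")
```

```text
bore [-0.00022011  0.00097626 -0.0165    ] bore edges [np.float64(0.0096), np.float64(-0.0104)] flange edges [np.float64(0.0275), np.float64(-0.0277)] [np.float64(-0.026), np.float64(0.0283)]
```

View pics/w8c.png

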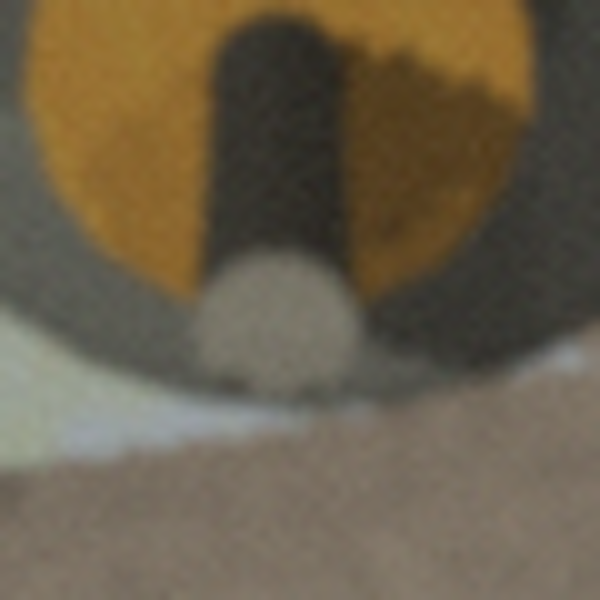

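Run:
```python
from h import *
w=dict(np.load("w8.npz")); print(onz(w,287.8,222.2,.130)); st(); tool_delta([.5501,-.0047,.194])
```

```text
[ 0.55143908 -0.00434105  0.13      ]
21.0 [ 0.5167 -0.2803  0.1905] [ 7.634e-01  6.460e-01 -5.000e-04 -1.200e-03] [ 0.75  0.55 -0.43] [-0.012  0.03   0.018] 0.0541
delta units [ 5.547 -0.253 -0.066] yaw_y -9.52 tilt [-0.0022  0.0012 -1.    ]
```

Emit:
{"name": "send_rows", "arguments": {
  "increments": [
    [[0.4,-0.05,-0.03,0,0,0],[0.8,-0.05,-0.03,0,0,0],[0.95,-0.05,0,0,0,0],[0.95,-0.05,0,0,0,0],[0.95,-0.05,0,0,0,0],[0.9,0,0,0,0,0],[0.6,0,0,0,0,0],[0,0,0,0,0,0]]
  ]
}}

```text
clock: 22.0
eef_pos: [0.5503, -0.0018, 0.1941]
tool_rot: [0.762, 0.648, -0.0, -0.001]
ft_force: [-0.3, 0.0, -0.9]
grip_width: 0.054
```

Emit:
{"name": "send_rows", "arguments": {
  "increments": [
    [[0,0,0,0,0,0],[0,0,0,0,0,0],[0,0,0,0,0,0]]
  ]
}}

```text
clock: 22.38
eef_pos: [0.5509, -0.0059, 0.1948]
tool_rot: [0.764, 0.645, -0.0, -0.0]
ft_force: [-0.2, 0.2, 0.5]
grip_width: 0.0545
```

Run:
```python
from h import *
st(); tool_delta([.5501,-.0047,.194]); c=cam("wrist"); cv2.imwrite("pics/w12.png",c["color"][:,:,::-1])
d=cam("scene"); crop(d,200,120,330,270,4,"s12")
```

```text
22.375 [ 0.5509 -0.0059  0.1948] [ 7.639e-01  6.453e-01 -1.000e-04 -0.000e+00] [-0.22  0.18  0.52] [-0.034  0.011 -0.065] 0.0545
delta units [ 0.02  -0.02   0.015] yaw_y -9.62 tilt [-2.e-04 -1.e-04 -1.e+00]
```

View pics/s12.png

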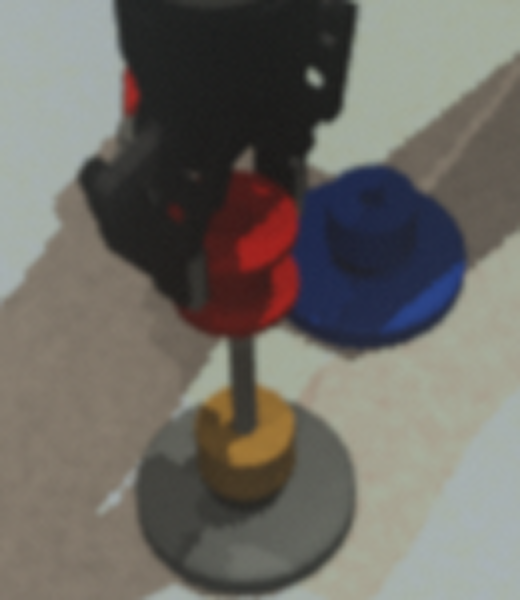

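View pics/w12.png

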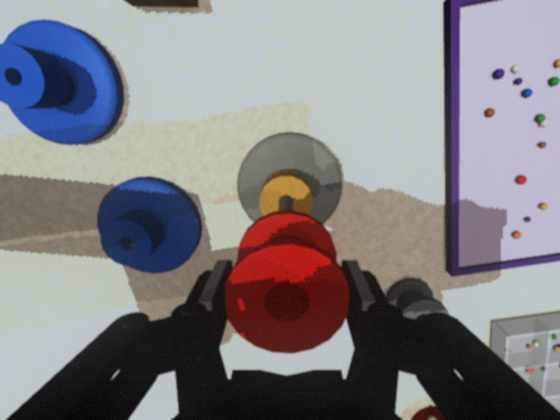

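The spool hangs straight over the rod in both views. Applying the ~1 mm correction and lowering it over the rod's end.

Emit:
{"name": "send_rows", "arguments": {
  "increments": [
    [[0.02,-0.02,0.1,0,0,0],[0,0,0.2,0,0,0],[0,0,0.2,0,0,0],[0,0,0.2,0,0,0],[0,0,0.15,0,0,0],[0,0,0.15,0,0,0],[0,0,0,0,0,0]]
  ]
}}

```text
clock: 23.35
eef_pos: [0.5498, -0.0038, 0.144]
tool_rot: [0.763, 0.646, -0.001, -0.0]
ft_force: [-0.1, -0.2, -0.4]
grip_width: 0.0542
```

Run:
```python
from h import *
st(); tool_delta([.5501,-.0047,.0894]); c=cam("wrist"); crop(c,190,180,390,380,3,"w13")
d=cam("scene"); crop(d,200,120,330,270,4,"s13")
```

```text
23.35 [ 0.5498 -0.0038  0.144 ] [ 7.634e-01  6.460e-01 -5.000e-04 -5.000e-04] [-0.13 -0.22 -0.4 ] [-0.001  0.028 -0.023] 0.0542
delta units [-0.016  0.011  1.093] yaw_y -9.52 tilt [-0.0014 -0.     -1.    ]
```

View pics/w13.png

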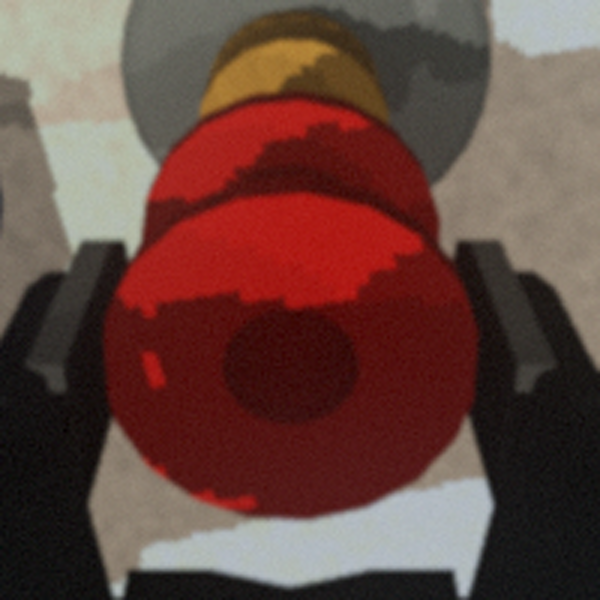

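View pics/s13.png

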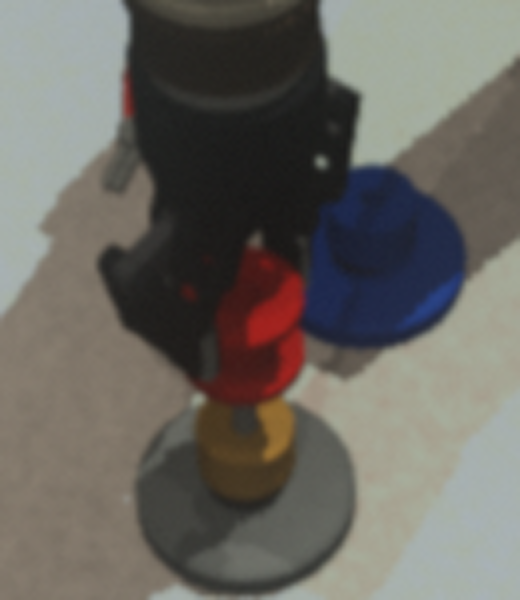

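The underside is 13 mm below the rod's end with no force, so the rod is in the bore. Lowering to about 5 mm above the collar, then slowly to contact.

Emit:
{"name": "send_rows", "arguments": {
  "increments": [
    [[-0.01,0.01,0.15,0,0,0],[0,0,0.2,0,0,0],[0,0,0.2,0,0,0],[0,0,0.2,0,0,0],[0,0,0.2,0,0,0],[0,0,0,0,0,0],[0,0,0,0,0,0]]
  ]
}}

```text
clock: 24.32
eef_pos: [0.5508, -0.0044, 0.0974]
tool_rot: [0.763, 0.646, 0.0, 0.0]
ft_force: [0.6, -0.5, -1.7]
grip_width: 0.0544
```

Emit:
{"name": "send_rows", "arguments": {
  "increments": [
    [[0,0,0.04,0,0,0],[0,0,0.04,0,0,0],[0,0,0.02,0,0,0],[0,0,0,0,0,0]]
  ]
}}

```text
clock: 24.82
eef_pos: [0.5506, -0.0044, 0.0923]
tool_rot: [0.763, 0.646, -0.0, -0.0]
ft_force: [-0.1, -0.2, -1.3]
grip_width: 0.0537
```

Emit:
{"name": "send_rows", "arguments": {
  "increments": [
    [[0,0,0.02,0,0,0],[0,0,0.02,0,0,0],[0,0,0,0,0,0]]
  ]
}}

```text
clock: 25.2
eef_pos: [0.5505, -0.0044, 0.0902]
tool_rot: [0.763, 0.646, -0.0, -0.0]
ft_force: [0.5, 0.2, -0.1]
grip_width: 0.0546
```

Emit:
{"name": "send_rows", "arguments": {
  "increments": [
    [[0,0,0.02,0,0,0],[0,0,0.01,0,0,0],[0,0,0,0,0,0]]
  ]
}}

```text
clock: 25.58
eef_pos: [0.5507, -0.0044, 0.0889]
tool_rot: [0.763, 0.646, 0.0, 0.0]
ft_force: [-0.9, 0.1, 1.0]
grip_width: 0.0543
```

Contact at the expected height (0.089) with about 2 N. Releasing and backing off straight up.

Emit:
{"name": "send_rows", "arguments": {
  "increments": [
    [[0,0,0,0,0,0],[0,0,0,0,0,0],[0,0,0,0,0,0],[0,0,0,0,0,0],[0,0,0,0,0,0],[0,0,0,0,0,0],[0,0,0,0,0,0]]
  ],
  "grip": 0
}}

```text
clock: 26.45
eef_pos: [0.5506, -0.0044, 0.0888]
tool_rot: [0.763, 0.646, 0.0, -0.0]
ft_force: [0.8, 0.7, -0.6]
grip_width: 0.0855
```

Emit:
{"name": "send_rows", "arguments": {
  "increments": [
    [[0,0,-0.2,0,0,0],[0,0,-0.4,0,0,0],[0,0,-0.6,0,0,0],[0,0,-0.8,0,0,0],[0,0,-0.5,0,0,0],[0,0,0,0,0,0],[0,0,0,0,0,0],[0,0,0,0,0,0]]
  ]
}}

```text
clock: 27.45
eef_pos: [0.5497, -0.0044, 0.2124]
tool_rot: [0.763, 0.646, -0.001, -0.001]
ft_force: [0.1, 1.6, -0.9]
grip_width: 0.0852
```

Run:
```python
from h import *
st(); c=cam("wrist"); cv2.imwrite("pics/w14.png",c["color"][:,:,::-1]); P=cloud(c)
m=(np.hypot(P[:,:,0]-.551,P[:,:,1]+.005)<.035)
a=m&(P[:,:,2]>.098)&(P[:,:,2]<.113)
p=P[a]; A=np.c_[p[:,:2]-[.551,-.005],np.ones(len(p))]; print("flange top",np.median(p[:,2]),p.mean(0),"slope",np.linalg.lstsq(A,p[:,2],rcond=None)[0])
b=m&(P[:,:,2]>.12)&(P[:,:,2]<.15); print("rod",np.median(P[b][:,2]),P[b].mean(0),b.sum())
d=cam("scene"); cv2.imwrite("pics/s14.png",d["color"][:,:,::-1]); crop(d,200,150,330,270,5,"s14c"); st()
```

```text
27.45 [ 0.5497 -0.0044  0.2124] [ 0.7634  0.6459 -0.0011 -0.0009] [ 0.14  1.58 -0.9 ] [ 0.016 -0.029  0.013] 0.0852
flange top 0.10543857250303351 [ 0.55170804 -0.00312945  0.10535074] slope [-0.00129125 -0.00498878  0.10536099]
rod 0.12821104974565722 [ 0.55097697 -0.00414743  0.127496  ] 244
27.55 [ 0.55   -0.0044  0.2126] [ 0.7634  0.6459 -0.0009 -0.0008] [-0.08 -0.17 -0.33] [ 0.011 -0.006 -0.025] 0.0854
```

View pics/s14.png

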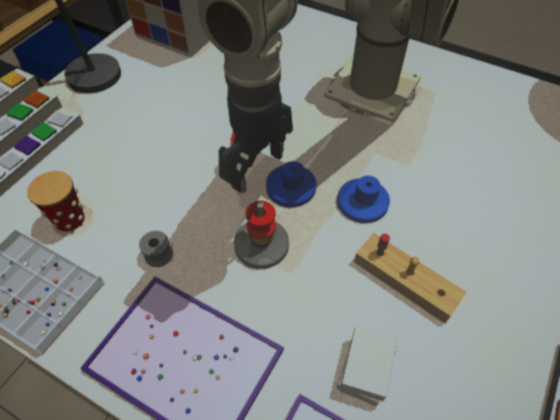

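View pics/s14c.png

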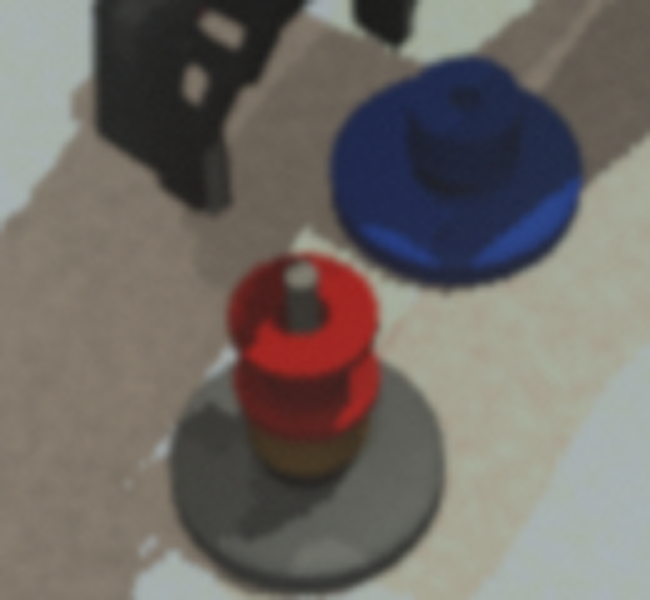

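The scene shows the red spool flat on the collar with the rod standing through it, fingers clear. Brass rod and punch are in the rack and the grey spool is where it was. Handing in.

```bash
python3 -c "
from h import *
st(); print(job_done())"
```

```text
27.55 [ 0.55   -0.0044  0.2126] [ 0.7634  0.6459 -0.0009 -0.0008] [-0.08 -0.17 -0.33] [ 0.011 -0.006 -0.025] 0.0854
the job is handed in; nothing more can be done
None
```

The spindle is fully home in the brass collar, and the red spool rests flat on the collar with the spindle standing through it. I handed the job in at 27.6 s with the gripper open and clear.

- **Spindle:** after the last press its top measured about 0.128–0.130 m, against 0.130 m for fully home. It read the same after the spool went on. The largest push I read on the holder was about 12 N.
- **Spring catch:** I never saw its force peak; it probably fell between force readings. The depth reached and the rod's final height both say the spindle is past it.
- **Spool:** its top flange is at 0.1054 m, where 0.107 m was expected. The wrist camera had been reading 1–2 mm low throughout. The flange is level to about 0.3°, and the rod stands 22.8 mm above it, where 23 mm is expected.
- **Bystanders:** the last scene picture shows the brass rod, punch and grey spool where they were. The arm hid the pliers in that picture; they looked untouched in a wrist view taken just before I picked up the spool, and nothing went near them.

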